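Open the cafe's topping station for service

ROBOT

A 7-joint arm with a two-finger parallel gripper is mounted at the origin on the work surface. World frame = base frame: x ahead of the robot, y to its left, z up, the work surface at z = 0. Lengths are in m, angles in rad, forces in N, time in s.
With the tool pointing down it reaches from about 0.4 to 0.85 m from the base axis. Payload 4.4 kg.
Tool frame: the origin (TCP) lies between the finger pads, 19 mm behind the fingertips; this is the grasp point; z points along the fingers, y is the line along which they close (so a half turn about z gives the same grasp; the last joint's range is limited). The gripper opens to 94 mm and grips with 3 to 60 N. Pads are 16 mm wide; open, the fingers measure 119 mm over their backs; the gripper's body (75 mm by 177 mm) begins 78 mm behind the grasp point.
Start: joints at [1.037, 0.628, 0.038, 1.517, -0.027, 0.996, -0.02], TCP at [0.293, -0.58, 0.224] pointing down, gripper open.
Joint ranges: [-3.06, 3.06], [-0.37, 2.12], [-1.25, 1.32], [0.18, 2.47], [-1.1, 4.24], [0.23, 1.98], [-2.94, 2.94]. Speed limits (rad/s): [2.57, 2.57, 3.14, 3.14, 3.14, 3.14, 3.14].

INTERFACE

Orientations are given as a rotation vector (axis times angle).
In Python, from rig import ctrl gives the robot as it stands.
- The arm moves only by the tool send_rows, never from a script. Its arguments are lists of equal length, an entry for each row: "gripper": the closure in counts, from 0 (fully open) to 255 (shut); "offset": the shift along the tool's x, y, z as a fraction of full scale, a list of three; "turn": the turn about the tool's z as a fraction of full scale. In form: {"gripper": [gripper, ...], "offset": [[tx, ty, tz], ...], "turn": [turn, ...]}. A call has 1 to 10 rows; each row shifts and turns the commanded pose from where the row before left it, along the tool's axes as they then stand; what a row does not reach is not made up. Full scale, the value 1, is 50 cm for a shift and 2 pi rad for a turn. A row lasts 1/8 s, in which the tool goes at most 62.5 mm and 10.7 degrees, less where a joint would pass 70% of its speed; a pose out of reach is approached as far as the arm can. A call with a number of a shift or a turn outside -1 to 1 is refused whole. A call with a gripper value outside its range is refused whole. The fingers move at their own pace and stop on an object; "grip_force" is the grip in N (left out, the last holds). Time passes only in rows, so rows that do not move let the fingers close. It gives the time, the measured TCP pose, the force, the opening and the grip force at its end, in the units of the state.
- ctrl.sense(): the state, without advancing time (a new reading comes with each control period).
- ctrl.capture(name): name is "scene" or "top"; returns a dict with "frame" (400x640x3 uint8, blue, green, red), "K" (3x3 intrinsics, pixels), "rvec" (rotation vector, rad) and "tvec" (3), from world to camera coordinates, as OpenCV has them. Camera axes: x right, y down, z forward; pixel columns grow to the right and rows downward; lengths in m; the calibration is good to about 2 mm. A picture is of the moment at which its call begins. There is no depth.
- ctrl.job_done(): hands the job in; it is judged then, once.
The state is a dict: "time": time; "joint_pos": joint angles; "joint_velocities": joint speeds; "joint_torque": joint torques, N m; "ee_pos": TCP position; "ee_rot": TCP orientation; "force": force on the tool from outside, world axes, zero at the start; "wrist_torque": the same for the moment, N m; "grip_width": finger opening in m; "grip_force": force on a finger pad.
Only numpy, scipy, OpenCV 4.12 (cv2) and the standard library are available. Lean on these libraries where they do the work, as an engineer would, in place of code of your own. Each camera call takes 0.05 s, during which the arm holds its last target. There are 200 camera calls.

TASK

Open the topping station for service: take the lid off its covered round well and stand it upright in a free slot of the wire lid rack, setting it down on the rack's rails before you let go, and push the flat white cover all the way open, to the robot's right (it has no handle: press on it and drag). Leave the lid that already stands in the rack and the other things on the counter where they are.

Things in the scene. Friction and masses are not known exactly. Their poses are not given: they have to be found in the camera images.
- lid: The lid to put away: pressed steel, round, 164 mm across, about 300 g, lying flat over one of the station's two wells. Origin at the centre of the underside of its flange; z is its axis, towards the handle. Flange from z = 0 to 6 mm; below it a plug 132 mm across and 8 mm deep, loose in the well; above it a boss 90 mm across, up to z = 10 mm.
- lid_handle (a point): Middle of the bar of the lid's black strap handle, 37 mm above the lid's origin; axes as the lid's. The bar runs along the lid's x, 72 mm long, 14 mm wide (y), 14 mm deep (z = 30 to 44 mm), on a leg at each end. A gripper can hold it by its 14 mm sides upright, or leaning along the bar (turned about the lid's y) up to 45 degrees either way, TCP at about z = 38 mm.
- rack: Wire lid rack, fixed, 126 mm (x) by 174 mm (y), 113 mm high. Origin at the centre of its foot, on the counter. Two rails of 6 mm wire along its y at x = -60 and +60 mm, wire centre 30 mm up. On each rail six upright 6 mm tines, up to 113 mm, at y = -70, -42, -14, 14, 42, 70 mm: five slots, 22 mm wide. The middle between the two rows of tines is free (114 mm).
- rack_seat (a point): Where the centre of a lid seated in the rack's middle slot lies: 90 mm above the rack's foot; axes as the rack's. The five slots lie at y = -56, -28, 0, 28, 56 mm from it; the one at -56 mm is taken by the other lid, the rest are free. A lid stands there on its edge on both rails, its axis along the rack's y (handle to either side), leaning 9 degrees at most.
- rack_lid: A second lid, exactly like the first, already standing in the rack in its slot at y = -56 mm with its handle towards the rack's -y; loose. To be left standing there. Same origin and axes as the other lid.
- station: Topping station: grey insulated box 410 mm (x) by 330 mm (y), 120 mm high, fixed. Origin at the centre of its underside, on the counter. Its x points to the robot's right, its y away from the robot (within 8 degrees). Its flat deck, 120 mm up, has two round wells 141 mm across side by side on the robot's side and, behind them, a straight track with the white cover.
- well_left (a point): Middle of the mouth of the left-hand well (seen from the robot), at deck height. One of the two wells is covered by the lid, the other is open with a serving spoon standing in it (either way round).
- well_right (a point): Middle of the mouth of the right-hand well, at deck height, 184 mm from the other.
- ladle: Serving spoon fixed in the open well, an obstacle: its origin is on the well's axis, 48 mm below the deck; its 8 to 13 mm thick handle leans out towards the robot (the station's -y) and ends 105 mm from the well's axis, 90 mm above the deck.
- cover (a joint): Flat white cover, 135 mm along the track (station's x) by 96 mm, flush with the deck, no handle. 0 m = shut over the compartment at the left end of the track, 0.125 m = fully open, against the right end; it moves along the station's +x, to the robot's right. It does not give downwards nor move by itself; about 2 N of friction, so a closed gripper pressed on it with 5 to 20 N drags it along.
- cover_top (a point): Middle of the cover's upper face, at deck height (120 mm); moves with it; axes as the station's.
- mill_a: Pepper mill, light wood, 54 mm across, 184 mm tall, loose; origin at its foot, as for the rest of these bystanders, to be left standing.
- mill_b: Salt mill, darker wood, same size, loose bystander.
- mug: White mug, 82 mm across, 88 mm tall, loose bystander.
- jam: Jam jar, 72 mm across, 95 mm tall, loose bystander.
- tin: White tea tin, 84 mm across, 125 mm tall, loose bystander.
- spoon: Spoon with wooden handle, 190 mm long, lying on the counter between station and rack, loose bystander.
Not all that is in view belongs to the job. What is shaped like the lid but brown is not meant.

How it is judged:
On the way:
1. the lid stands seated on the rack's rails while the gripper still holds it (not dropped in) (z of lid in the frame of rack between 0.078 and 0.102 m and x of lid in the frame of rack between -0.02 and 0.02 m and y of lid in the frame of rack between -0.045 and 0.072 m and angle between the z axis of lid and the y axis of rack, either way round below 0.26 rad and contact force between the fingers and lid above 0.5 N), for 0.1 s.
At the end, for the whole second after the job is handed in: The lid stands at rest in a free slot of the rack, on both rails (its centre within 7 mm of 90 mm above the rack's foot and within 12 mm of the rack's middle plane, its axis within 14 degrees of the rack's y), and the cover is open to within 10 mm of its end stop (joint above 0.115 m) (z of lid in the frame of rack between 0.083 and 0.097 m and x of lid in the frame of rack between -0.012 and 0.012 m and y of lid in the frame of rack between -0.045 and 0.072 m and angle between the z axis of lid and the y axis of rack, either way round below 0.24 rad and linear speed of lid below 0.02 m/s and value of joint cover above 0.115 m); the robot touches nothing.
It fails at once if the lid already in the rack is shifted by more than 20 mm (distance of rack_lid from where it was at the start of the episode above 0.02 m).
It fails at once if a bystander is pushed by more than 30 mm or knocked over (distance of any of mill_a, mill_b, mug, jam, tin, spoon from where it was at the start of the episode above 0.03 m or angle between any of mill_a, mill_b, mug, jam, tin's own z axis and vertical above 0.6 rad).
It also fails if it takes over 58 s, if anything falls off the work surface, if the arm or the gripper's body presses on something with over 40 N, if the wrist force passes 120 N, or if a joint passes its speed limit or range.

## Working session

There is one attempt and no reset: what is moved stays moved. The work goes in short steps, Python scripts to look and compute and a tool call to move; the robot and the scene stay as the last step left them, time stands still between calls to the robot, and variables do not carry over. Pictures are saved under pics/ and viewed, at most 10 in all, crops included, and the job is handed in when it is done.

Besides the shell and the picture viewer there is one more tool, called after "Call:" by a JSON object that holds its "method" and its "body", one argument or row to a line. send_rows: Moves the arm, as the interface text tells. Shift numbers are shares of 50 cm and turn numbers shares of 2 pi rad, none past 1 either way. Its arguments: {"type":"object","properties":{"gripper":{"type":"array","items":{"type":"number"}},"offset":{"type":"array","items":{"type":"array","items":{"type":"number"}}},"turn":{"type":"array","items":{"type":"number"}},"grip_force":{"type":"number"}},"required":["gripper","offset","turn"]}

```bash
mkdir -p pics; ls
python3 - <<'E'
from rig import ctrl
import cv2,numpy as np
s=ctrl.sense()
for k in('time','ee_pos','ee_rot','grip_width','force'):print(k,s[k])
for n in('scene','top'):
    c=ctrl.capture(n);cv2.imwrite(f'pics/{n}0.png',c['frame']);np.savez(f'pics/{n}0.npz',K=c['K'],rvec=c['rvec'],tvec=c['tvec'])
    R=cv2.Rodrigues(np.array(c['rvec'],float))[0];print(n,-R.T@np.array(c['tvec']).ravel(),R[2])
E
```

```text
pics
time 0.0
ee_pos [ 0.29284647 -0.5796101   0.2233747 ]
ee_rot [-3.05433354e+00 -7.27653843e-01  6.74933957e-04]
grip_width 0.09401348853853203
force [0.65537549 0.08837432 0.44681294]
scene [1.18525001 0.77659664 1.09855719] [-0.47765265 -0.55630439 -0.67998042]
top [ 0.34039221 -0.00781268  1.51390414] [ 0.11592165 -0.01199995 -0.99318587]
```

View pics/scene0.png

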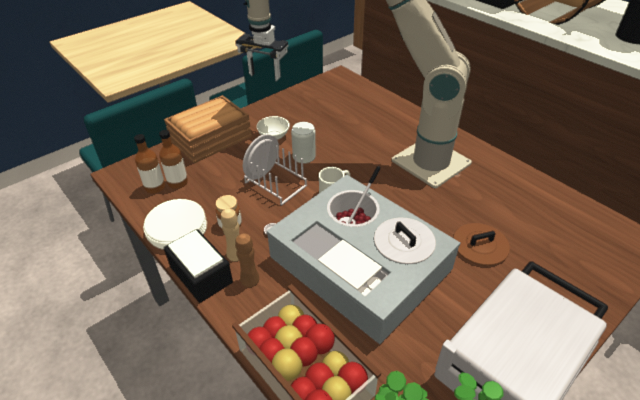

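View pics/top0.png

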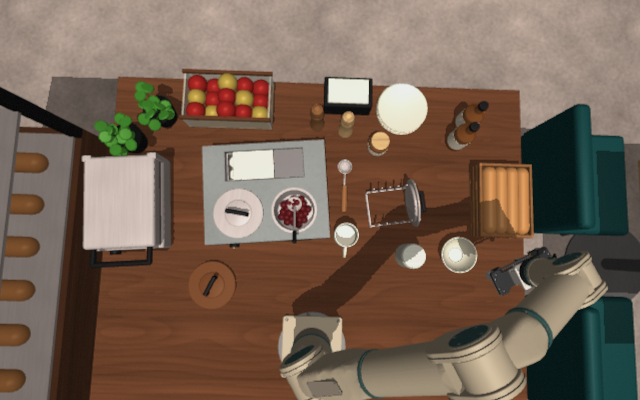

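The top view shows the lid on the left well at about (238,212) and the open well with the ladle at (294,210). The white cover is at (250,164) and the rack at (392,202), with its own lid at the right end (413,200). The mug is at (346,235). I'll take enlarged crops to measure from.

Run:
```python
import cv2,numpy as np
t=cv2.imread('pics/top0.png');s=cv2.imread('pics/scene0.png')
def crop(im,x,y,w,h,f,n):
    c=cv2.resize(im[y:y+h,x:x+w],None,fx=f,fy=f,interpolation=cv2.INTER_CUBIC)
    for i in range(0,w,10):
        cv2.line(c,(i*f,0),(i*f,6 if i%50 else 14),(0,255,255),1)
        if i%20==0: cv2.putText(c,str(x+i),(i*f,24),0,.35,(0,255,255),1)
    for i in range(0,h,10):
        cv2.line(c,(0,i*f),(6,i*f),(0,255,255),1)
        if i%20==0: cv2.putText(c,str(y+i),(8,i*f+4),0,.35,(0,255,255),1)
    cv2.imwrite(n,c)
a='pics/';crop(t,200,130,130,120,5,a+'tc1.png');crop(t,325,150,110,100,6,a+'tc2.png');crop(s,230,120,100,90,7,a+'sc2.png');crop(s,265,175,200,150,4,a+'sc1.png')
```

```text
(no output)
```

View pics/tc1.png

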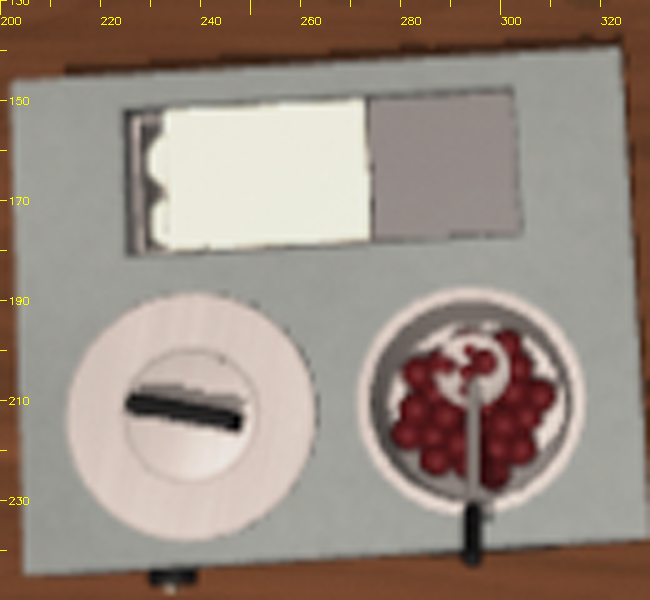

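View pics/tc2.png

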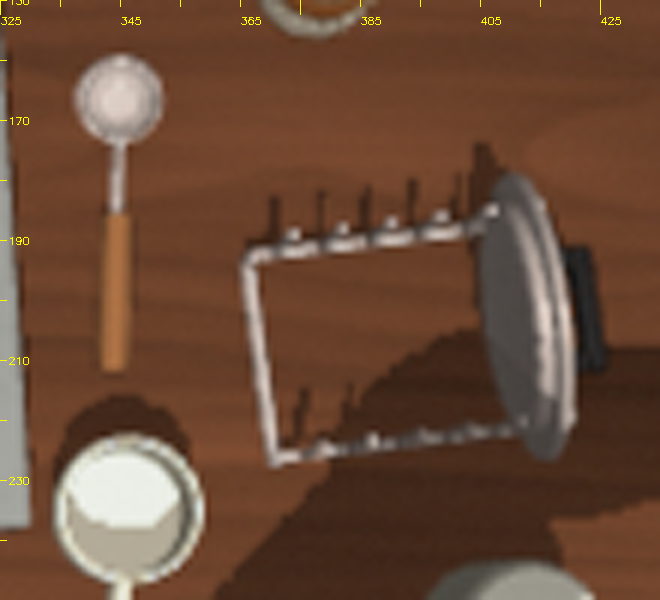

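View pics/sc2.png

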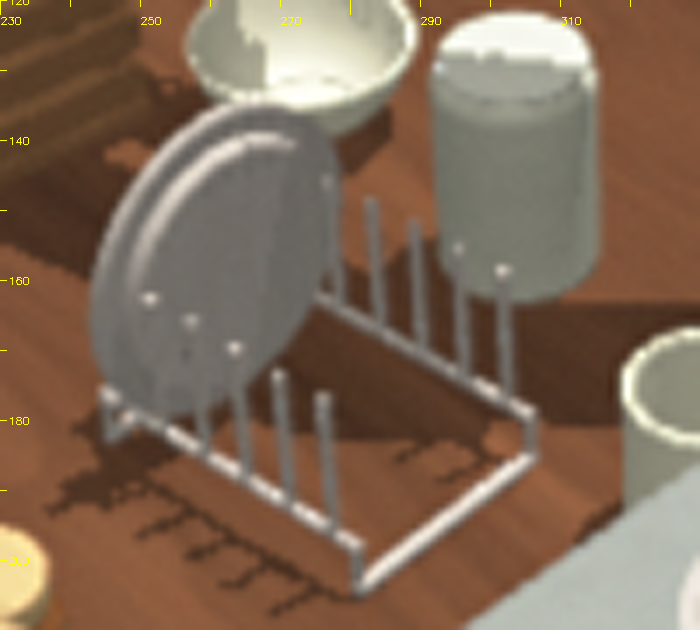

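View pics/sc1.png

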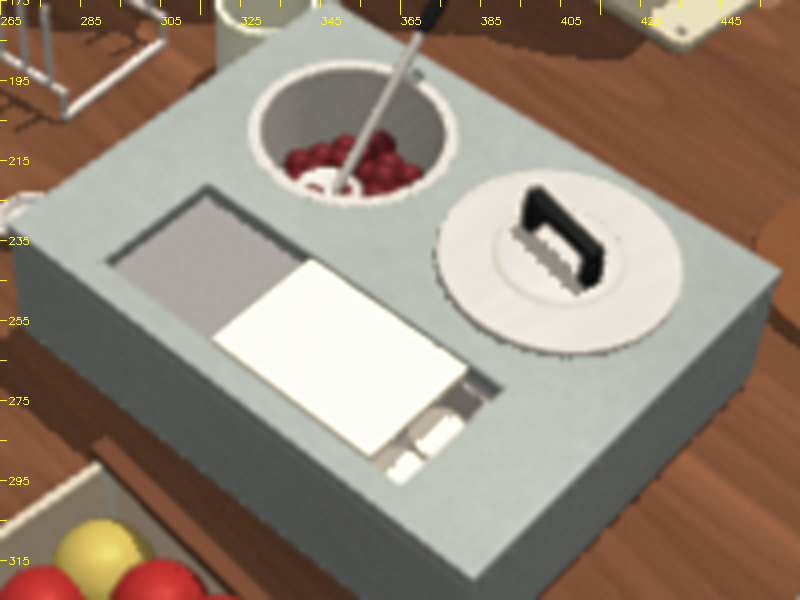

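Both views show the rack's empty slots facing the station, and the rack lid's handle pointing away from it. The lid handle bar runs from (225,211) to (248,214) in the top view. Next I fit poses from both views.

```bash
cat > h.py <<'E'
import cv2,numpy as np
from scipy.optimize import least_squares
from scipy.spatial.transform import Rotation as Ro
C={n:np.load(f'pics/{n}0.npz') for n in('scene','top')}
def proj(n,P): c=C[n];return cv2.projectPoints(np.asarray(P,float).reshape(-1,1,3),c['rvec'],c['tvec'],c['K'],None)[0][:,0]
def PM(n): c=C[n];return c['K']@np.c_[cv2.Rodrigues(c['rvec'])[0],c['tvec'].ravel()]
def tri(a,b):
    X=cv2.triangulatePoints(PM('top'),PM('scene'),np.array(a,float).reshape(-1,2).T,np.array(b,float).reshape(-1,2).T);return (X[:3]/X[3]).T
def fit(obs,x0):
    f=lambda p:np.concatenate([(proj(n,(Ro.from_euler('z',p[3]).apply(P)+p[:3]))-q).ravel() for n,P,q in obs])
    r=least_squares(f,x0,loss='soft_l1');return r.x,f(r.x).reshape(-1,2)
E
python3 - <<'E'
from h import *
np.set_printoptions(precision=4,suppress=True)
T1=lambda L:np.array(L,float)/5+[200,130]
T2=lambda L:np.array(L,float)/6+[325,150]
S2=lambda L:np.array(L,float)/7+[230,120]
S1=lambda L:np.array(L,float)/4+[265,175]
print('bar',tri(T1([(127,403),(242,422)]),S1([(600,250),(537,190)])))
print('lid c',tri(T1([(191,416)]),S1([(559,262)])))
print('stn',tri(T1([(10,82),(25,574),(620,48)]),S1([(475,578),(780,270),(12,228)])))
print('cover',tri(T1([(165,108),(365,98),(372,240),(165,250)]),S1([(372,457),(212,340),(313,260),(466,370)])))
print('track',tri(T1([(512,88),(523,236),(125,255)]),S1([(107,262),(207,186),(502,388)])))
ys=[-42,-14,14,42,70]
A=np.array([(60,y,113) for y in ys])/1e3;B=A*[-1,1,1]
E0=np.array([(63,87,30),(-63,87,30)])/1e3
obs=[('scene',A,S2([(149,298),(190,320),(234,347),(280,375),(323,398)])),('scene',B,S2([(327,180),(371,203),(416,226),(459,247),(503,270)])),
('scene',E0,S2([(360,545),(533,410)])),('top',E0,T2([(248,255),(273,462)]))]
p,r=fit(obs,[.6,-.3,0,.1]);print('rack',p);print(r.round(1).tolist())
for x in(60,-60):print(x,((proj('top',Ro.from_euler('z',p[3]).apply(np.array([(x,y,113) for y in ys])/1e3)+p[:3])-[325,150])*6).round().tolist())
E
```

```text
bar [[0.448  0.2885 0.1592]
 [0.4357 0.2187 0.1527]]
lid c [[0.4439 0.2553 0.1168]]
stn [[ 0.6652  0.3887  0.1167]
 [ 0.3372  0.3579  0.1163]
 [ 0.7019 -0.0193  0.1118]]
cover [[0.6502 0.2855 0.1145]
 [0.6627 0.1503 0.1138]
 [0.5656 0.1418 0.1132]
 [0.5557 0.2779 0.1144]]
track [[0.6724 0.0517 0.1142]
 [0.5725 0.0402 0.1111]
 [0.5508 0.3041 0.1169]]
rack [ 0.4908 -0.273  -0.0061  0.1567]
[[-0.0, -0.0], [0.2, 0.3], [0.1, 0.0], [-0.2, -0.3], [-0.0, 0.0], [0.3, -0.4], [-0.0, -0.4], [-0.3, -0.5], [-0.2, -0.1], [-0.2, -0.0], [-0.4, 1.2], [0.7, 0.8], [-0.5, -0.1], [0.3, 0.5]]
60 [[490.0, 213.0], [441.0, 219.0], [391.0, 225.0], [342.0, 231.0], [293.0, 237.0]]
-60 [[522.0, 424.0], [472.0, 430.0], [423.0, 437.0], [373.0, 443.0], [323.0, 449.0]]
```

The rack fit is sub-pixel. Rows only turn the tool about its own z, so I need a tilt of about 45° from somewhere. With that tilt, a half turn about tool z would stand the lid upright. I'll test in free space what the arm does when a pose is out of reach.

Call:
{"method": "send_rows", "body": {
  "gripper": [0,0,0,0,0,0,0],
  "offset": [
    [0,0,-0.12],
    [0,0,-0.12],
    [-0.055,0.11,0],
    [-0.055,0.11,0],
    [-0.055,0.11,0],
    [-0.055,0.11,0],
    [-0.055,0.11,0]
  ],
  "turn": [0,0,0,0,0,0,0]
}}

```text
time: 0.98
ee_pos: [0.2935, -0.7968, 0.334]
ee_rot: [-3.022, -0.771, 0.049]
force: [0.7, 0.6, -1.2]
grip_width: 0.0941
grip_force: 0.0
```

Call:
{"method": "send_rows", "body": {
  "gripper": [0,0,0,0],
  "offset": [
    [-0.055,0.11,0],
    [-0.055,0.11,0],
    [-0.055,0.11,0],
    [0,0,0]
  ],
  "turn": [0,0,0,0]
}}

```text
time: 1.48
ee_pos: [0.3038, -0.7976, 0.3391]
ee_rot: [-2.985, -0.897, 0.08]
force: [0.7, -0.4, -0.5]
grip_width: 0.0941
grip_force: 0.0
```

```bash
cat >> h.py <<'E'
def st():
    from rig import ctrl
    s=ctrl.sense();R=Ro.from_rotvec(s['ee_rot']).as_matrix()
    np.set_printoptions(precision=4,suppress=True)
    print('t',s['time'],'p',s['ee_pos'],'w',s['grip_width'],'F',np.round(s['force'],1),'gf',s['grip_force']);print('q',s['joint_pos']);print('R',R.tolist() if 0 else R);print('tilt',np.degrees(np.arccos(-R[2,2])),'az',np.degrees(np.arctan2(R[1,2],R[0,2])));return s,R
E
python3 -c "
from h import *
st()"
```

```text
t 1.475 p [ 0.3038 -0.7976  0.3391] w 0.09412606486335941 F [ 0.7 -0.4 -0.5] gf 0.0
q [ 1.2448  1.1136 -1.0118  0.2205  0.9832  1.9379  0.077 ]
R [[ 0.833   0.5504 -0.0559]
 [ 0.5516 -0.8341  0.0078]
 [-0.0424 -0.0373 -0.9984]]
tilt 3.237038986260155 az 172.06053899929233
```

Call:
{"method": "send_rows", "body": {
  "gripper": [0,0,0,0,0,0],
  "offset": [
    [0,0,-0.12],
    [0,0,-0.12],
    [0,0,-0.12],
    [0,0,-0.12],
    [0,0,-0.12],
    [0,0,0]
  ],
  "turn": [0,0,0,0,0,0]
}}

```text
time: 2.22
ee_pos: [0.2895, -0.7551, 0.4813]
ee_rot: [2.959, 0.889, -0.109]
force: [-1.3, 0.2, 1.0]
grip_width: 0.0937
grip_force: 0.0
```

```bash
python3 -c "
from h import *
st()"
```

```text
t 2.225 p [ 0.2895 -0.7551  0.4813] w 0.09369210144576583 F [-1.3  0.2  1. ] gf 0.0
q [ 1.115   0.9386  0.2488  0.1848 -0.1405  1.9802  0.2125]
R [[ 0.8323  0.5518 -0.0528]
 [ 0.5483 -0.8335 -0.068 ]
 [-0.0815  0.0277 -0.9963]]
tilt 4.939759979629141 az -127.79727609350593
```

Call:
{"method": "send_rows", "body": {
  "gripper": [0,0,0,0,0,0],
  "offset": [
    [0,0,-0.12],
    [0,0,-0.12],
    [0,0,-0.12],
    [0,0,-0.12],
    [0,0,-0.12],
    [0,0,-0.12]
  ],
  "turn": [0,0,0,0,0,0]
}}

```text
time: 2.98
ee_pos: [0.281, -0.6835, 0.695]
ee_rot: [2.692, 0.832, -0.054]
force: [0.1, -0.1, -0.0]
grip_width: 0.094
grip_force: 0.0
```

```bash
python3 -c "
from h import *
st()"
```

```text
t 2.975 p [ 0.281  -0.6835  0.695 ] w 0.09397076824574019 F [ 0.1 -0.1 -0. ] gf 0.0
q [ 1.0666  0.6645  0.2977  0.1865 -0.1585  1.9798  0.215 ]
R [[ 0.8294  0.5556  0.0581]
 [ 0.5434 -0.7784 -0.3145]
 [-0.1295  0.2924 -0.9475]]
tilt 18.653295970676748 az -79.53627085828809
```

The arm gives up orientation at its wrist limit, and the tilt carries over from row to row. It is now at 18.7° with azimuth −80°. I'll continue up to about 45°.

Call:
{"method": "send_rows", "body": {
  "gripper": [0,0,0,0,0,0,0,0],
  "offset": [
    [0,0,-0.12],
    [0,0,-0.12],
    [0,0,-0.12],
    [0,0,-0.12],
    [0,0,-0.12],
    [0,0,-0.12],
    [0,0,-0.12],
    [0,0,-0.12]
  ],
  "turn": [0,0,0,0,0,0,0,0]
}}

```text
time: 3.98
ee_pos: [0.2284, -0.5089, 0.9404]
ee_rot: [2.33, 0.737, -0.007]
force: [-0.3, 0.5, 0.5]
grip_width: 0.094
grip_force: 0.0
```

```bash
python3 -c "
from h import *
st()"
```

```text
t 3.975 p [ 0.2284 -0.5089  0.9404] w 0.09401476493633852 F [-0.3  0.5  0.5] gf 0.0
q [ 0.8898  0.2958  0.4548  0.1862 -0.1462  1.98    0.2151]
R [[ 0.8392  0.5098  0.1894]
 [ 0.5064 -0.6053 -0.6141]
 [-0.1984  0.6113 -0.7661]]
tilt 39.99080015142447 az -72.8577000999515
```

Call:
{"method": "send_rows", "body": {
  "gripper": [0,0,0,0,0,0,0],
  "offset": [
    [-0.1,-0.06,-0.02],
    [-0.1,-0.06,-0.02],
    [-0.1,-0.06,-0.02],
    [-0.1,-0.06,-0.02],
    [-0.1,-0.06,-0.02],
    [-0.1,-0.06,-0.02],
    [-0.1,-0.06,-0.02]
  ],
  "turn": [0,0,0,0,0,0,0]
}}

```text
time: 4.85
ee_pos: [-0.1244, -0.5198, 0.9234]
ee_rot: [2.332, 0.74, -0.013]
force: [-0.7, -1.0, -0.9]
grip_width: 0.0941
grip_force: 0.0
```

```bash
python3 -c "
from h import *
st()"
```

```text
t 4.85 p [-0.1244 -0.5198  0.9234] w 0.09407320348622376 F [-0.7 -1.  -0.9] gf 0.0
q [ 2.1379  0.2749 -0.2663  0.2873 -0.3416  1.9787  0.7106]
R [[ 0.8383  0.513   0.1847]
 [ 0.5062 -0.6062 -0.6134]
 [-0.2027  0.6077 -0.7679]]
tilt 39.83779302345052 az -73.24082632632265
```

Call:
{"method": "send_rows", "body": {
  "gripper": [0,0,0,0,0],
  "offset": [
    [-0.02,0.07,-0.09],
    [-0.02,0.07,-0.09],
    [-0.02,0.07,-0.09],
    [-0.02,0.07,-0.09],
    [-0.02,0.07,-0.09]
  ],
  "turn": [0,0,0,0,0]
}}

```text
time: 5.48
ee_pos: [-0.0826, -0.4612, 1.0188]
ee_rot: [2.156, 0.66, -0.093]
force: [0.0, 0.3, -0.5]
grip_width: 0.0939
grip_force: 0.0
```

```bash
python3 -c "
from h import *
st()"
```

```text
t 5.475 p [-0.0826 -0.4612  1.0188] w 0.09394876645233805 F [ 0.   0.3 -0.5] gf 0.0
q [ 1.9887  0.1839  0.3483  0.1861 -0.8331  1.98    0.6676]
R [[ 0.8576  0.488   0.1623]
 [ 0.4246 -0.4938 -0.7589]
 [-0.2902  0.7197 -0.6307]]
tilt 50.90086419481345 az -77.93158141516759
```

The tilt is now 51° and I want about 45–46°. Pulling in close to the base should saturate j4 and j6 the other way and bring it back. I'll move there.

Call:
{"method": "send_rows", "body": {
  "gripper": [0,0,0,0,0,0,0,0,0,0],
  "offset": [
    [0.1,-0.05,0.03],
    [0.1,-0.05,0.03],
    [0.1,-0.05,0.03],
    [0.1,-0.05,0.03],
    [0.1,-0.05,0.03],
    [0.1,-0.05,0.03],
    [0.1,-0.05,0.03],
    [0.1,-0.05,0.03],
    [0.1,-0.05,0.03],
    [0.1,-0.05,0.03]
  ],
  "turn": [0,0,0,0,0,0,0,0,0,0]
}}

```text
time: 6.72
ee_pos: [0.2317, -0.3083, 0.7101]
ee_rot: [2.201, 0.623, -0.067]
force: [1.2, 0.7, -0.1]
grip_width: 0.0938
grip_force: 0.0
```

```bash
python3 -c "
from h import *
st()"
```

```text
t 6.725 p [ 0.2317 -0.3083  0.7101] w 0.09382923838337102 F [ 1.2  0.7 -0.1] gf 0.0
q [ 0.6181 -0.3591 -0.2461  1.7003  0.6252  1.3063 -0.6686]
R [[ 0.8758  0.4559  0.1588]
 [ 0.412  -0.5345 -0.738 ]
 [-0.2516  0.7117 -0.6559]]
tilt 49.012111897947136 az -77.85532331408946
```

Call:
{"method": "send_rows", "body": {
  "gripper": [0,0,0,0,0,0],
  "offset": [
    [0.04,-0.09,0.04],
    [0.04,-0.09,0.04],
    [0.04,-0.09,0.04],
    [0.04,-0.09,0.04],
    [0.04,-0.09,0.04],
    [0.04,-0.09,0.04]
  ],
  "turn": [0,0,0,0,0,0]
}}

```text
time: 7.48
ee_pos: [0.2305, -0.2083, 0.4186]
ee_rot: [2.208, 0.612, -0.073]
force: [0.4, 1.4, -1.3]
grip_width: 0.0942
grip_force: 0.0
```

```bash
python3 -c "
from h import *
st()"
```

```text
t 7.475 p [ 0.2305 -0.2083  0.4186] w 0.09424781993510341 F [ 0.4  1.4 -1.3] gf 0.0
q [ 0.1396 -0.2281 -0.4326  2.424   0.8358  1.1729 -1.7483]
R [[ 0.8799  0.451   0.1496]
 [ 0.4032 -0.5421 -0.7373]
 [-0.2514  0.709  -0.6588]]
tilt 48.79029165290289 az -78.53138490436181
```

Call:
{"method": "send_rows", "body": {
  "gripper": [0,0,0],
  "offset": [
    [-0.04,-0.07,-0.06],
    [-0.04,-0.07,-0.06],
    [-0.04,-0.07,-0.06]
  ],
  "turn": [0,0,0]
}}

```text
time: 7.85
ee_pos: [0.1151, -0.1098, 0.42]
ee_rot: [2.209, 0.607, -0.076]
force: [1.0, 1.4, -0.2]
grip_width: 0.094
grip_force: 0.0
```

```bash
python3 -c "
from h import *
st()"
```

```text
t 7.85 p [ 0.1151 -0.1098  0.42  ] w 0.09403905526639325 F [ 1.   1.4 -0.2] gf 0.0
q [-0.1573 -0.3628 -0.7364  2.44    0.4321  1.5184 -1.9748]
R [[ 0.8819  0.4484  0.1457]
 [ 0.3985 -0.5437 -0.7386]
 [-0.252   0.7094 -0.6582]]
tilt 48.83641557547555 az -78.84099494025278
```

The tilt is steady at 48.8° with azimuth −79°. A half turn would leave the lid axis about 8° off the rack's y, which is within its lean allowance, so I'll use it. Next I move over to the lid.

```bash
cat >> h.py <<'E'
def plan(*wps,step=.055):
    s,R=st();p=s['ee_pos']
    for w in wps:
        v=R.T@(np.array(w)-p);n=int(np.ceil(np.linalg.norm(v)/step));print('to',w,'total',np.round(v/.5,3),'rows',n,'each',np.round(v/.5/n,3));p=np.array(w)
E
python3 -c "
from h import *
plan((.35,-.05,.5),(.42,.37,.40),(.421,.365,.257))"
```

```text
t 7.85 p [ 0.1151 -0.1098  0.42  ] w 0.09403905526639325 F [ 1.   1.4 -0.2] gf 0.0
q [-0.1573 -0.3628 -0.7364  2.44    0.4321  1.5184 -1.9748]
R [[ 0.8819  0.4484  0.1457]
 [ 0.3985 -0.5437 -0.7386]
 [-0.252   0.7094 -0.6582]]
tilt 48.83641557547555 az -78.84099494025278
to (0.35, -0.05, 0.5) total [ 0.422  0.259 -0.125] rows 5 each [ 0.084  0.052 -0.025]
to (0.42, 0.37, 0.4) total [ 0.509 -0.536 -0.468] rows 8 each [ 0.064 -0.067 -0.059]
to (0.421, 0.365, 0.257) total [ 0.07  -0.197  0.196] rows 3 each [ 0.023 -0.066  0.065]
```

Call:
{"method": "send_rows", "body": {
  "gripper": [0,0,0,0,0,0,0,0,0,0],
  "offset": [
    [0.084,0.052,-0.025],
    [0.084,0.052,-0.025],
    [0.084,0.052,-0.025],
    [0.084,0.052,-0.025],
    [0.084,0.052,-0.025],
    [0.064,-0.067,-0.059],
    [0.064,-0.067,-0.059],
    [0.064,-0.067,-0.059],
    [0.064,-0.067,-0.059],
    [0.064,-0.067,-0.059]
  ],
  "turn": [0,0,0,0,0,0,0,0,0,0]
}}

```text
time: 9.1
ee_pos: [0.3948, 0.2159, 0.4366]
ee_rot: [2.205, 0.613, -0.078]
force: [1.6, -0.5, -0.5]
grip_width: 0.0941
grip_force: 0.0
```

```bash
python3 -c "
from h import *
plan((.42,.37,.40))"
```

```text
t 9.1 p [0.3948 0.2159 0.4366] w 0.09412935684417993 F [ 1.6 -0.5 -0.5] gf 0.0
q [-0.5711  0.5255 -0.6885  1.5578  0.7066  1.9657 -2.3534]
R [[ 0.8792  0.4532  0.1468]
 [ 0.4019 -0.5402 -0.7394]
 [-0.2558  0.7091 -0.6571]]
tilt 48.92242066709925 az -78.77109957100133
to (0.42, 0.37, 0.4) total [ 0.187 -0.195 -0.172] rows 3 each [ 0.062 -0.065 -0.057]
```

Call:
{"method": "send_rows", "body": {
  "gripper": [0,0,0,0,0,0,0,0,0,0],
  "offset": [
    [0,0,0],
    [0,0,0],
    [0,0,0],
    [0,0,0],
    [0,0,0],
    [0,0,0],
    [0,0,0],
    [0,0,0],
    [0,0,0],
    [0,0,0]
  ],
  "turn": [0.0296,0.0296,0.0296,0.0296,0.0296,0.0296,0.0296,0.0296,0.0296,0.0296]
}}

```text
time: 10.35
ee_pos: [0.3933, 0.2141, 0.4228]
ee_rot: [2.073, -1.138, 0.671]
force: [2.1, -6.3, 0.8]
grip_width: 0.0937
grip_force: 0.0
```

```bash
python3 -c "
from h import *
plan((.42,.37,.38),(.421,.365,.257))"
```

```text
t 10.35 p [0.3933 0.2141 0.4228] w 0.09367480817295333 F [ 2.1 -6.3  0.8] gf 0.0
q [-1.6437  0.827   1.3246  1.5931  0.0575  1.5001 -2.9243]
R [[ 0.4867 -0.8658  0.1164]
 [-0.5208 -0.3946 -0.757 ]
 [ 0.7013  0.3078 -0.643 ]]
tilt 49.98762545903868 az -81.25555296873105
to (0.42, 0.37, 0.38) total [-0.196 -0.196 -0.175] rows 3 each [-0.065 -0.065 -0.058]
to (0.421, 0.365, 0.257) total [-0.166 -0.074  0.166] rows 3 each [-0.055 -0.025  0.055]
```

Call:
{"method": "send_rows", "body": {
  "gripper": [0,0,0,0,0,0,0,0,0,0],
  "offset": [
    [0,0,0],
    [0,0,0],
    [0,0,0],
    [0,0,0],
    [0,0,0],
    [0,0,0],
    [0,0,0],
    [0,0,0],
    [0,0,0],
    [0,0,0]
  ],
  "turn": [-0.0296,-0.0296,-0.0296,-0.0296,-0.0296,-0.0296,-0.0296,-0.0296,-0.0296,-0.0296]
}}

```text
time: 11.6
ee_pos: [0.3934, 0.2135, 0.4224]
ee_rot: [2.075, 0.959, -0.299]
force: [-0.4, 0.2, 0.1]
grip_width: 0.0942
grip_force: 0.0
```

```bash
python3 -c "
from h import *
plan((.42,.37,.38),(.421,.365,.257))"
```

```text
t 11.6 p [0.3934 0.2135 0.4224] w 0.09421779916876873 F [-0.4  0.2  0.1] gf 0.0
q [-1.4093  0.5669  0.7003  1.5867  0.3617  1.6123 -1.4831]
R [[ 0.6832  0.7214  0.1137]
 [ 0.5289 -0.3815 -0.7581]
 [-0.5035  0.578  -0.6422]]
tilt 50.04583394545582 az -81.4729265147133
to (0.42, 0.37, 0.38) total [ 0.245 -0.13  -0.177] rows 3 each [ 0.082 -0.043 -0.059]
to (0.421, 0.365, 0.257) total [ 0.12  -0.137  0.166] rows 3 each [ 0.04  -0.046  0.055]
```

Call:
{"method": "send_rows", "body": {
  "gripper": [0,0,0,0,0,0,0,0,0,0],
  "offset": [
    [0,0,0],
    [0,0,0],
    [0,0,0],
    [0,0,0],
    [0,0,0],
    [0.065,0.025,-0.044],
    [0.065,0.025,-0.044],
    [0.065,0.025,-0.044],
    [0.065,0.025,-0.044],
    [0,0,0]
  ],
  "turn": [-0.0272,-0.0272,-0.0272,-0.0272,-0.0272,0,0,0,0,0]
}}

```text
time: 12.85
ee_pos: [0.4209, 0.3724, 0.3768]
ee_rot: [1.553, 1.801, -0.725]
force: [1.1, 0.6, 0.4]
grip_width: 0.0941
grip_force: 0.0
```

```bash
python3 -c "
from h import *
plan((.425,.351,.24),(.443,.254,.158))"
```

```text
t 12.85 p [0.4209 0.3724 0.3768] w 0.09412780212826335 F [1.1 0.6 0.4] gf 0.0
q [-1.2695  0.8005  0.4263  1.1671  0.3312  1.8343 -0.7324]
R [[-0.0932  0.989   0.115 ]
 [ 0.6338  0.148  -0.7592]
 [-0.7678  0.0021 -0.6406]]
tilt 50.1611868909592 az -81.38810314537088
to (0.425, 0.351, 0.24) total [0.182 0.001 0.209] rows 3 each [0.061 0.    0.07 ]
to (0.443, 0.254, 0.158) total [-0.     0.007  0.256] rows 3 each [-0.     0.002  0.085]
```

Call:
{"method": "send_rows", "body": {
  "gripper": [0,0,0,0,0,0,0],
  "offset": [
    [0.061,0,0.07],
    [0.061,0,0.07],
    [0.061,0,0.07],
    [0,0.002,0.085],
    [0,0.002,0.085],
    [0,0.002,0.06],
    [0,0,0]
  ],
  "turn": [0,0,0,0,0,0,0]
}}

```text
time: 13.72
ee_pos: [0.441, 0.2588, 0.1693]
ee_rot: [1.559, 1.795, -0.728]
force: [0.4, -0.7, 1.0]
grip_width: 0.094
grip_force: 0.0
```

```bash
python3 -c "
from h import *
plan((.443,.254,.158))
from rig import ctrl
a=ctrl.capture('scene')['frame'];b=ctrl.capture('top')['frame']
A=cv2.resize(a[170:300,330:480],None,fx=4,fy=4);B=cv2.resize(b[130:250,190:280],None,fx=4,fy=4)
im=np.zeros((520,960,3),np.uint8);im[:520,:600]=A;im[:480,600:]=B;cv2.imwrite('pics/g.png',cv2.resize(im,(800,433)))"
```

```text
t 13.725 p [0.441  0.2588 0.1693] w 0.09395482689449533 F [ 0.4 -0.7  1. ] gf 0.0
q [-1.1957  0.9124  0.4106  1.6103  0.3303  1.2893 -0.8886]
R [[-0.0877  0.9899  0.1111]
 [ 0.6331  0.1415 -0.761 ]
 [-0.7691  0.0035 -0.6392]]
tilt 50.27042050427218 az -81.69698648657179
to (0.443, 0.254, 0.158) total [0.011 0.003 0.022] rows 1 each [0.011 0.003 0.022]
```

View pics/g.png

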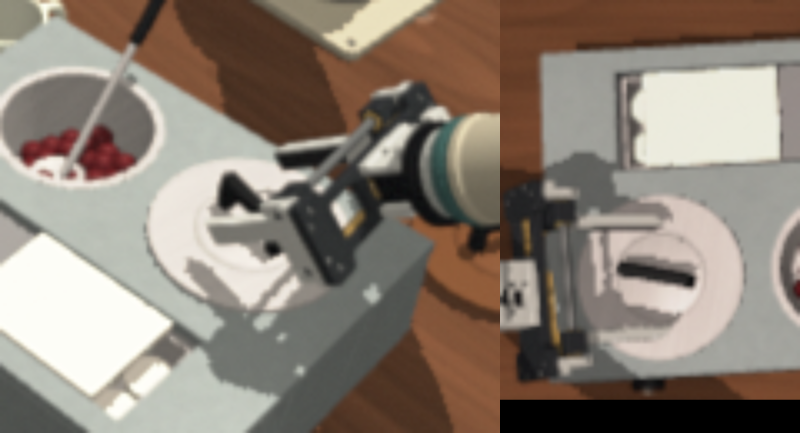

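The fingers straddle the bar, one either side of it at about (655,272) in the top crop. I'll finish the approach, close softly so the bar lines up with the pads, then firm up the grip.

Call:
{"method": "send_rows", "body": {
  "gripper": [0,180,255,255,255,255,255,255],
  "offset": [
    [0.01,0.003,0.022],
    [0,0,0],
    [0,0,0],
    [0,0,0],
    [0,0,0],
    [0,0,0],
    [0,0,0],
    [0,0,0]
  ],
  "turn": [0,0,0,0,0,0,0,0],
  "grip_force": 8
}}

```text
time: 14.82
ee_pos: [0.4441, 0.2572, 0.1581]
ee_rot: [1.556, 1.799, -0.721]
force: [0.9, 1.0, -0.3]
grip_width: 0.0272
grip_force: 0.5
```

Call:
{"method": "send_rows", "body": {
  "gripper": [255,255,255],
  "offset": [
    [0,0,0],
    [0,0,0],
    [0,0,0]
  ],
  "turn": [0,0,0],
  "grip_force": 30
}}

```text
time: 15.2
ee_pos: [0.4438, 0.2571, 0.1581]
ee_rot: [1.556, 1.799, -0.722]
force: [-0.3, 0.8, 1.4]
grip_width: 0.0138
grip_force: 30.0
```

Call:
{"method": "send_rows", "body": {
  "gripper": [255,255,255,255,255],
  "offset": [
    [-0.046,0,-0.038],
    [-0.092,0,-0.077],
    [-0.092,0,-0.077],
    [-0.092,0,-0.077],
    [0,0,0]
  ],
  "turn": [0,0,0,0,0]
}}

```text
time: 15.82
ee_pos: [0.4443, 0.2574, 0.3713]
ee_rot: [1.562, 1.799, -0.711]
force: [0.0, 0.1, -2.7]
grip_width: 0.0141
grip_force: 30.0
```

Call:
{"method": "send_rows", "body": {
  "gripper": [255,255,255,255,255,255,255,255],
  "offset": [
    [0,0,0],
    [0,0,0],
    [0,0,0],
    [0,0,0],
    [0,0,0],
    [0,0,0],
    [0,0,0],
    [0,0,0]
  ],
  "turn": [-0.0294,-0.0294,-0.0294,-0.0294,-0.0294,-0.0294,-0.0294,-0.0294]
}}

```text
time: 16.82
ee_pos: [0.4423, 0.2569, 0.3659]
ee_rot: [-0.081, 2.756, -1.28]
force: [-0.3, 0.1, -1.6]
grip_width: 0.0139
grip_force: 30.0
```

```bash
python3 -c "
from h import *
plan((.46,-.1,.36))"
```

```text
t 16.825 p [0.4423 0.2569 0.3659] w 0.013921839966702283 F [-0.3  0.1 -1.6] gf 29.98447895050049
q [-1.003   0.6367  0.0706  1.4618  0.54    1.7127  0.5856]
R [[-0.9935 -0.0058  0.1141]
 [-0.0909  0.6448 -0.7589]
 [-0.0691 -0.7643 -0.6411]]
tilt 50.126336138377305 az -81.45150047949534
to (0.46, -0.1, 0.36) total [ 0.031 -0.451  0.553] rows 7 each [ 0.004 -0.064  0.079]
```

Call:
{"method": "send_rows", "body": {
  "gripper": [255,255,255,255,255,255,255,255],
  "offset": [
    [0.004,-0.064,0.079],
    [0.004,-0.064,0.079],
    [0.004,-0.064,0.079],
    [0.004,-0.064,0.079],
    [0.004,-0.064,0.079],
    [0.004,-0.064,0.079],
    [0.004,-0.064,0.079],
    [0,0,0]
  ],
  "turn": [0,0,0,0,0,0,0,0]
}}

```text
time: 17.82
ee_pos: [0.4575, -0.1029, 0.3597]
ee_rot: [-0.062, 2.758, -1.282]
force: [-1.2, 0.6, -2.5]
grip_width: 0.0138
grip_force: 30.0
```

```bash
python3 -c "
from h import *
s,R=st()
Y=R[:,1];az=np.arctan2(R[1,2],R[0,2]);H=np.array([np.sin(az),-np.cos(az),0])
print('turn deg to y=H',np.degrees(np.arctan2(-R[:,0]@H,Y@H)))"
```

```text
t 17.825 p [ 0.4575 -0.1029  0.3597] w 0.013792248106541158 F [-1.2  0.6 -2.5] gf 29.995003938674927
q [-0.6077  0.3446  0.2173  2.0415  0.8387  1.199   0.7241]
R [[-0.9942  0.0053  0.1077]
 [-0.0789  0.6449 -0.7602]
 [-0.0735 -0.7643 -0.6407]]
tilt 50.15772062850959 az -81.93863476277373
turn deg to y=H -95.48993816076127
```

Call:
{"method": "send_rows", "body": {
  "gripper": [255,255,255,255,255,255,255,255,255,255],
  "offset": [
    [0,0,0],
    [0,0,0],
    [0,0,0],
    [0,0,0],
    [0,0,0],
    [0,0,0],
    [0,0,0],
    [0,0,0],
    [0,0,0],
    [0,0,0]
  ],
  "turn": [-0.0295,-0.0295,-0.0295,-0.0295,-0.0295,-0.0295,-0.0295,-0.0295,-0.0293,0]
}}

```text
time: 19.08
ee_pos: [0.4601, -0.0977, 0.3592]
ee_rot: [1.845, -1.591, 0.863]
force: [0.4, -0.5, -2.7]
grip_width: 0.0138
grip_force: 30.0
```

```bash
cat > fr.py <<'E'
from h import *
from rig import ctrl
s,R=st()
# fit-of-lid check: outline of lid as predicted (axis = reflected), measure by overlay
a2=.5*0
n=-R[:,2]*np.cos(np.radians(50.2))*1  # placeholder
E
python3 - <<'E'
from h import *
from rig import ctrl
s,R=st()
# at grasp the lid axis in tool coords = Rg^T z
Rg=Ro.from_rotvec([1.556,1.799,-.722]).as_matrix()
n=R@Rg.T@[0,0,1];print('lid axis',n,'elev',np.degrees(np.arcsin(n[2])),'az',np.degrees(np.arctan2(n[1],n[0])))
c=s['ee_pos']-.038*n;print('lid centre pred',c)
ims=[ctrl.capture(k)['frame'] for k in('scene','top')]
u=np.cross(n,[0,0,1]);u/=np.linalg.norm(u);v=np.cross(n,u);t=np.linspace(0,2*np.pi,60)
P=c+.082*(np.outer(np.cos(t),u)+np.outer(np.sin(t),v))
o=[]
for k,im in zip(('scene','top'),ims):
    q=proj(k,P);m=q.mean(0).astype(int);x,y=max(m[0]-50,0),max(m[1]-50,0)
    z=cv2.resize(im[y:y+100,x:x+100],None,fx=4,fy=4,interpolation=cv2.INTER_CUBIC)
    cv2.polylines(z,[((q-[x,y]+.5)*4).astype(np.int32)],True,(0,255,0),1);o.append(z)
cv2.imwrite('pics/r.png',np.hstack(o))
E
```

```text
t 19.075 p [ 0.4601 -0.0977  0.3592] w 0.013757459865066496 F [ 0.4 -0.5 -2.7] gf 29.998676776885986
q [-0.4379  0.3405 -0.0196  2.0327  0.8789  1.2678  2.3331]
R [[ 0.0933 -0.989   0.1151]
 [-0.6357 -0.1482 -0.7576]
 [ 0.7663 -0.0025 -0.6425]]
tilt 50.01937939419851 az -81.35903641684158
lid axis [-0.1503  0.9729 -0.1759] elev -10.131117252634828 az 98.78436070093049
lid centre pred [ 0.4658 -0.1346  0.3659]
```

View pics/r.png

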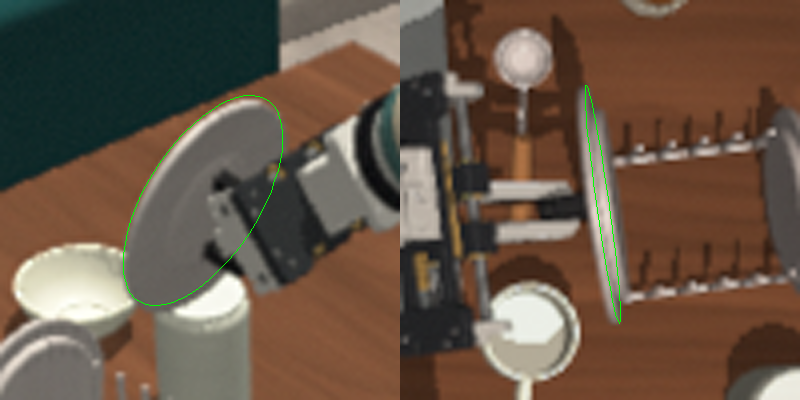

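The predicted lid outline matches in both views, with the lid upright, its handle side facing the gripper and a lean of 10°. I'll move above the slot at +56 mm.

Run:
```python
from h import *
print('mug',tri([(325+128/6.,150+505/6.)],[(330.5,174)]))
plan((.476,-.179,.25),(.476,-.179,.14))
```

```text
mug [[ 0.38756286 -0.10720337  0.08952855]]
t 19.175 p [ 0.4602 -0.0981  0.3597] w 0.013821426314083332 F [ 0.3 -0.6 -2. ] gf 29.999461770057678
q [-0.4382  0.34   -0.0183  2.0325  0.8793  1.2682  2.332 ]
R [[ 0.0912 -0.9892  0.1151]
 [-0.6355 -0.1468 -0.758 ]
 [ 0.7667 -0.0041 -0.642 ]]
tilt 50.059968079955276 az -81.36309177482715
to (0.476, -0.179, 0.25) total [-0.062 -0.007  0.267] rows 3 each [-0.021 -0.002  0.089]
to (0.476, -0.179, 0.14) total [-0.169  0.001  0.141] rows 2 each [-0.084  0.     0.071]
```

Call:
{"method": "send_rows", "body": {
  "gripper": [255,255,255,255,255,255],
  "offset": [
    [-0.021,-0.002,0.089],
    [-0.021,-0.002,0.089],
    [-0.021,-0.002,0.089],
    [0,0,0],
    [-0.031,0,0.026],
    [0,0,0]
  ],
  "turn": [0,0,0,0,0,0]
}}

```text
time: 19.92
ee_pos: [0.4762, -0.1783, 0.2303]
ee_rot: [1.845, -1.59, 0.865]
force: [-0.8, -1.0, -3.3]
grip_width: 0.014
grip_force: 30.0
```

```bash
cat > ov.py <<'E'
from h import *
from rig import ctrl
import sys
s,R=st()
Rg=Ro.from_rotvec([1.556,1.799,-.722]).as_matrix()
n=R@Rg.T@[0,0,1];c=s['ee_pos']-.038*n
a=.1567;d=c-[.4908,-.273,0];print('lid c',c,'rack frame x,y',d[0]*np.cos(a)+d[1]*np.sin(a),-d[0]*np.sin(a)+d[1]*np.cos(a),'F',s['force'])
ims=[ctrl.capture(k)['frame'] for k in('scene','top')]
cv2.imwrite(sys.argv[1],np.hstack([cv2.resize(ims[0][110:220,225:325],(400,440),interpolation=2),cv2.resize(ims[1][150:260,330:430],(400,440),interpolation=2)]))
E
python3 ov.py pics/p1.png
```

```text
t 19.925 p [ 0.4762 -0.1783  0.2303] w 0.014000014111596758 F [-0.8 -1.  -3.3] gf 29.99988466501236
q [-0.3177  0.5567  0.0654  2.1887  1.1446  0.9482  2.065 ]
R [[ 0.0936 -0.9888  0.1164]
 [-0.6349 -0.1493 -0.758 ]
 [ 0.7669 -0.0029 -0.6417]]
tilt 50.078429588479715 az -81.27366086010079
lid c [ 0.4819 -0.2153  0.2371] rack frame x,y 0.0002569904514179936 0.05837555390604536 F [-0.7687 -1.0387 -3.3488]
```

View pics/p1.png

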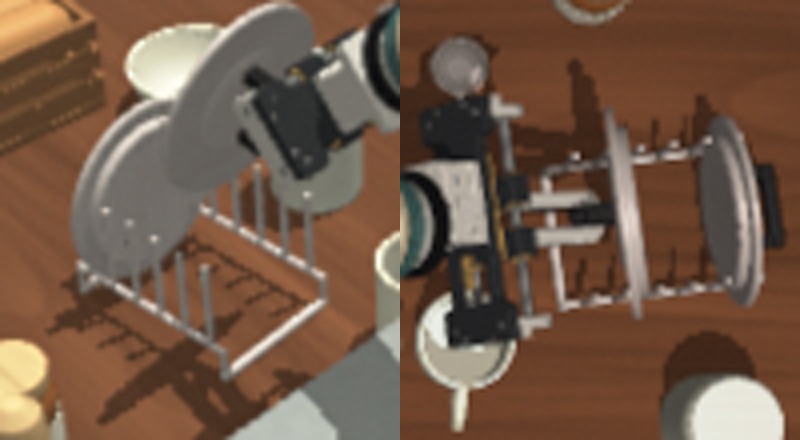

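Call:
{"method": "send_rows", "body": {
  "gripper": [255,255,255,255,255],
  "offset": [
    [-0.048,0,0.0425],
    [-0.049,0,0.041],
    [-0.049,0,0.041],
    [-0.04,0,0.033],
    [0,0,0]
  ],
  "turn": [0,0,0,0,0],
  "grip_force": 20
}}

```text
time: 20.65
ee_pos: [0.4774, -0.1779, 0.1073]
ee_rot: [1.849, -1.59, 0.863]
force: [-0.3, 3.8, -4.3]
grip_width: 0.0142
grip_force: 20.0
```

```bash
python3 ov.py pics/p2.png
```

```text
t 20.65 p [ 0.4774 -0.1779  0.1073] w 0.01416593013296085 F [-0.3  3.8 -4.3] gf 20.000635385513306
q [-0.3317  0.8243  0.0903  2.2316  1.3658  0.8196  1.6968]
R [[ 0.0953 -0.9885  0.1176]
 [-0.6369 -0.1513 -0.7559]
 [ 0.765  -0.0029 -0.644 ]]
tilt 49.9073824514725 az -81.15470376248169
lid c [ 0.4833 -0.2149  0.1139] rack frame x,y 0.001628781400137975 0.058551708628375825 F [-0.2826  3.8088 -4.3377]
```

Call:
{"method": "send_rows", "body": {
  "gripper": [255,255,255],
  "offset": [
    [-0.014,0,0.012],
    [-0.01,0,0.008],
    [0,0,0]
  ],
  "turn": [0,0,0]
}}

```text
time: 21.12
ee_pos: [0.4777, -0.1788, 0.0935]
ee_rot: [1.847, -1.592, 0.866]
force: [0.5, 5.8, -4.5]
grip_width: 0.0138
grip_force: 20.0
```

Call:
{"method": "send_rows", "body": {
  "gripper": [255,255,255],
  "offset": [
    [-0.006,0,0.005],
    [-0.005,0,0.004],
    [0,0,0]
  ],
  "turn": [0,0,0]
}}

```text
time: 21.5
ee_pos: [0.4779, -0.1789, 0.0875]
ee_rot: [1.846, -1.59, 0.869]
force: [0.1, 10.4, 5.5]
grip_width: 0.014
grip_force: 20.0
```

Call:
{"method": "send_rows", "body": {
  "gripper": [255,255,255],
  "offset": [
    [-0.0035,0,-0.002],
    [0,0,0],
    [0,0,0]
  ],
  "turn": [0,0,0]
}}

```text
time: 21.88
ee_pos: [0.4779, -0.1786, 0.0874]
ee_rot: [1.843, -1.59, 0.871]
force: [1.8, 7.4, 4.7]
grip_width: 0.0137
grip_force: 20.0
```

```bash
python3 ov.py pics/p3.png
```

```text
t 21.875 p [ 0.4779 -0.1786  0.0874] w 0.013673330968662975 F [1.8 7.4 4.7] gf 20.009503662586212
q [-0.335   0.8736  0.0926  2.2302  1.4054  0.813   1.6287]
R [[ 0.0907 -0.9887  0.1191]
 [-0.6326 -0.1495 -0.7599]
 [ 0.7691 -0.0064 -0.6391]]
tilt 50.278734551005314 az -81.09550096822062
lid c [ 0.4836 -0.2155  0.0942] rack frame x,y 0.001843744948445557 0.057908871598844315 F [1.7578 7.3797 4.732 ]
```

View pics/p3.png

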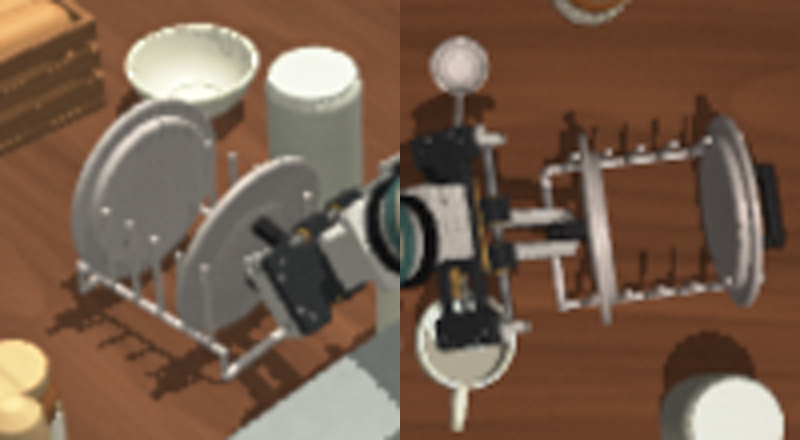

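The lid sits between the end tines and its lower edge is at the rails. I'll press slightly to confirm it is seated.

Call:
{"method": "send_rows", "body": {
  "gripper": [255,255],
  "offset": [
    [-0.005,0,0.004],
    [0,0,0]
  ],
  "turn": [0,0]
}}

```text
time: 22.22
ee_pos: [0.4786, -0.1781, 0.0851]
ee_rot: [1.843, -1.588, 0.874]
force: [0.8, 11.3, 13.6]
grip_width: 0.014
grip_force: 20.1
```

Call:
{"method": "send_rows", "body": {
  "gripper": [255,255,230,200,150,120,120,120],
  "offset": [
    [0,0,0],
    [0,0,0],
    [0,0,0],
    [0,0,0],
    [0,0,0],
    [0,0,0],
    [0,0,0],
    [0,0,0]
  ],
  "turn": [0,0,0,0,0,0,0,0],
  "grip_force": 3
}}

```text
time: 23.22
ee_pos: [0.4758, -0.1784, 0.082]
ee_rot: [1.843, -1.59, 0.864]
force: [0.1, 0.2, 0.0]
grip_width: 0.0492
grip_force: 0.0
```

Call:
{"method": "send_rows", "body": {
  "gripper": [120,120,120,120,120],
  "offset": [
    [0,0,-0.03],
    [0,0,-0.08],
    [0,0,-0.12],
    [-0.0,0,-0.12],
    [0,0,-0.12]
  ],
  "turn": [0,0,0,0,0]
}}

```text
time: 23.85
ee_pos: [0.4482, 0.0013, 0.234]
ee_rot: [1.844, -1.59, 0.864]
force: [2.0, -0.2, -0.7]
grip_width: 0.0499
grip_force: 0.0
```

Run:
```python
from h import *
from rig import ctrl
s,R=st()
old=[cv2.imread('pics/scene0.png'),cv2.imread('pics/top0.png')]
# compare observed lid with predicted standing lid: handle (black) centroid in both views near expected
c0=np.array([.4908,-.273,0]);a=.1567;yr=np.array([-np.sin(a),np.cos(a),0])
for k in('scene','top'):
    im=ctrl.capture(k)['frame'];cv2.imwrite(f'pics/{k}_a.png',im)
    q=proj(k,[c0+yr*.056+[0,0,.09]+yr*.037])[0];x,y=q.astype(int)-14
    w=im[y:y+28,x:x+28];m=w.max(2)<55
    yy,xx=np.nonzero(m);print(k,'exp',q,'dark n',m.sum(),'cent',xx.mean()+x,yy.mean()+y)
print('rack lid diff',np.abs(im[175:235,402:430].astype(int)-old[1][175:235,402:430]).mean())
```

```text
t 23.85 p [0.4482 0.0013 0.234 ] w 0.04994738302634754 F [ 2.  -0.2 -0.7] gf 0.0
q [-0.601   0.5891 -0.0654  2.0667  0.8444  1.1901  2.0061]
R [[ 0.0933 -0.989   0.1149]
 [-0.6348 -0.148  -0.7584]
 [ 0.767  -0.0022 -0.6416]]
tilt 50.087263429623235 az -81.38820758634004
scene exp [294.7045 174.5312] dark n 123 cent 292.8780487804878 175.90243902439025
top exp [368.9323 208.4144] dark n 53 cent 370.8490566037736 207.0
rack lid diff 10.357142857142858
```

The handle is where a seated lid would have it, in both views, and the wrist force is zero. Next is the cover: I close the gripper and go over its left half.

Run:
```python
from h import *
plan((.5,.06,.34),(.60,.235,.26),(.605,.24,.15))
print('drag .105', R if 0 else '')
```

```text
t 23.95 p [0.4506 0.0062 0.2345] w 0.04977996264699623 F [ 0.3  0.5 -0.2] gf 0.0
q [-0.6041  0.5862 -0.0695  2.0628  0.8459  1.1884  2.0048]
R [[ 0.0935 -0.9879  0.1241]
 [-0.6396 -0.1551 -0.7529]
 [ 0.763  -0.009  -0.6463]]
tilt 49.73754391058053 az -80.63788682077602
to (0.5, 0.06, 0.34) total [ 0.101 -0.116 -0.205] rows 3 each [ 0.034 -0.039 -0.068]
to (0.6, 0.235, 0.26) total [-0.327 -0.25  -0.135] rows 4 each [-0.082 -0.063 -0.034]
to (0.605, 0.24, 0.15) total [-0.173 -0.009  0.136] rows 3 each [-0.058 -0.003  0.045]
drag .105
```

Call:
{"method": "send_rows", "body": {
  "gripper": [255,255,255,255,255,255,255,255,255,255],
  "offset": [
    [0.034,-0.039,-0.068],
    [0.034,-0.039,-0.068],
    [0.034,-0.039,-0.068],
    [-0.082,-0.063,-0.034],
    [-0.082,-0.063,-0.034],
    [-0.082,-0.063,-0.034],
    [-0.082,-0.063,-0.034],
    [-0.058,-0.003,0.045],
    [-0.058,-0.003,0.045],
    [0,0,0]
  ],
  "turn": [0,0,0,0,0,0,0,0,0,0],
  "grip_force": 20
}}

```text
time: 25.2
ee_pos: [0.6025, 0.2293, 0.179]
ee_rot: [1.84, -1.583, 0.862]
force: [0.2, 0.2, 0.7]
grip_width: 0.001
grip_force: 0.0
```

Run:
```python
from h import *
plan((.605,.24,.145),(.605,.24,.137),(.6145,.140,.137))
```

```text
t 25.2 p [0.6025 0.2293 0.179 ] w 0.0010154248012030037 F [0.2 0.2 0.7] gf 0.0
q [-0.7233  0.9694 -0.0846  1.3007  0.7305  1.5358  2.2131]
R [[ 0.097  -0.989   0.1113]
 [-0.6306 -0.1476 -0.762 ]
 [ 0.77    0.0037 -0.638 ]]
tilt 50.35891364041609 az -81.68813217228839
to (0.605, 0.24, 0.145) total [-0.065 -0.008  0.028] rows 1 each [-0.065 -0.008  0.028]
to (0.605, 0.24, 0.137) total [-0.012 -0.     0.01 ] rows 1 each [-0.012 -0.     0.01 ]
to (0.6145, 0.14, 0.137) total [0.128 0.011 0.155] rows 2 each [0.064 0.005 0.077]
```

Call:
{"method": "send_rows", "body": {
  "gripper": [255,255,255,255],
  "offset": [
    [-0.033,-0.004,0.014],
    [-0.032,-0.004,0.014],
    [-0.008,0,0.007],
    [0,0,0]
  ],
  "turn": [0,0,0,0]
}}

```text
time: 25.7
ee_pos: [0.6065, 0.2414, 0.1428]
ee_rot: [1.843, -1.59, 0.865]
force: [0.1, 0.4, 0.2]
grip_width: 0.0003
grip_force: 0.0
```

Not touching yet, so I go down in small steps.

Call:
{"method": "send_rows", "body": {
  "gripper": [255,255],
  "offset": [
    [-0.007,0,0.006],
    [0,0,0]
  ],
  "turn": [0,0]
}}

```text
time: 25.95
ee_pos: [0.6071, 0.2415, 0.1391]
ee_rot: [1.843, -1.591, 0.866]
force: [0.2, 0.2, 2.2]
grip_width: 0.0001
grip_force: 0.8
```

Call:
{"method": "send_rows", "body": {
  "gripper": [255,255],
  "offset": [
    [-0.004,0,0.003],
    [0,0,0]
  ],
  "turn": [0,0]
}}

```text
time: 26.2
ee_pos: [0.6072, 0.2412, 0.1383]
ee_rot: [1.841, -1.591, 0.868]
force: [-1.8, 1.3, 7.8]
grip_width: 0.0004
grip_force: 4.1
```

Call:
{"method": "send_rows", "body": {
  "gripper": [255,255,255,255],
  "offset": [
    [-0.003,0,0.0025],
    [0.0127,0.001,0.0154],
    [0.0255,0.002,0.0308],
    [0,0,0]
  ],
  "turn": [0,0,0,0]
}}

```text
time: 26.7
ee_pos: [0.6107, 0.208, 0.1381]
ee_rot: [1.835, -1.591, 0.871]
force: [-1.2, -1.8, 11.3]
grip_width: 0.0006
grip_force: 5.5
```

Call:
{"method": "send_rows", "body": {
  "gripper": [255,255,255,255,255],
  "offset": [
    [0.0255,0.002,0.0308],
    [0.0255,0.002,0.0308],
    [0.0255,0.002,0.0308],
    [0.0127,0.001,0.0154],
    [0,0,0]
  ],
  "turn": [0,0,0,0,0]
}}

```text
time: 27.32
ee_pos: [0.6171, 0.1414, 0.1379]
ee_rot: [1.839, -1.591, 0.87]
force: [-3.9, 4.7, 15.7]
grip_width: 0.0004
grip_force: 7.8
```

Run:
```python
from h import *
from rig import ctrl
s,R=st()
im=ctrl.capture('top')['frame'].astype(int)
C['top']
# sample along track centre line, from left end, brightness
a=np.array([.5995,.304,.115]);d=np.array([.097,-.995,0])
for off in(-.03,0,.03):
    L=np.arange(0,.27,.006);P=a+np.outer(L,d)+np.array([.995,.097,0])*off
    q=proj('top',P).round().astype(int);print(off,im[q[:,1],q[:,0]].mean(1).astype(int).tolist())
```

```text
t 27.325 p [0.6171 0.1414 0.1379] w 0.0003808709695183758 F [-3.9  4.7 15.7] gf 7.837554432917386
q [-0.6304  0.9625 -0.0587  1.4692  0.8003  1.3563  2.1618]
R [[ 0.0889 -0.9892  0.1167]
 [-0.6322 -0.1466 -0.7608]
 [ 0.7697 -0.0061 -0.6384]]
tilt 50.330393661460775 az -81.27756056536003
-0.03 [79, 90, 126, 143, 143, 143, 144, 128, 23, 42, 65, 64, 28, 89, 139, 128, 94, 110, 144, 143, 149, 225, 226, 225, 225, 226, 225, 226, 226, 226, 225, 225, 225, 226, 226, 226, 225, 225, 226, 226, 226, 226, 217, 172, 154]
0 [79, 46, 9, 12, 57, 109, 105, 100, 70, 20, 19, 33, 36, 65, 76, 44, 75, 44, 43, 116, 148, 153, 152, 153, 152, 157, 160, 162, 173, 173, 202, 225, 225, 226, 225, 225, 226, 226, 225, 225, 226, 226, 227, 119, 153]
0.03 [71, 152, 133, 17, 17, 177, 165, 128, 173, 182, 169, 150, 37, 73, 33, 41, 38, 37, 99, 139, 144, 142, 163, 200, 200, 200, 209, 224, 224, 224, 224, 224, 224, 225, 225, 225, 224, 225, 224, 225, 225, 225, 217, 175, 150]
```

The cover is nearly at the end of the track. I'll drag the last bit into the stop.

Call:
{"method": "send_rows", "body": {
  "gripper": [255,255,255],
  "offset": [
    [0.01,0.001,0.0123],
    [0.0127,0.001,0.0154],
    [0,0,0]
  ],
  "turn": [0,0,0]
}}

```text
time: 27.75
ee_pos: [0.6205, 0.1275, 0.1379]
ee_rot: [1.848, -1.594, 0.872]
force: [-1.4, 10.1, 18.8]
grip_width: 0.0009
grip_force: 9.3
```

Call:
{"method": "send_rows", "body": {
  "gripper": [255,255,255,255],
  "offset": [
    [0.012,0,-0.01],
    [0.09,0,-0.076],
    [0.09,0,-0.076],
    [0,0,0]
  ],
  "turn": [0,0,0,0]
}}

```text
time: 28.25
ee_pos: [0.6194, 0.125, 0.2633]
ee_rot: [1.844, -1.599, 0.869]
force: [-0.1, -0.3, -0.5]
grip_width: 0.0007
grip_force: 0.0
```

Run:
```python
from h import *
from rig import ctrl
s,R=st()
F={k:ctrl.capture(k)['frame'].astype(int) for k in('top','scene')}
a=np.array([.5995,.304,.115]);d=np.array([.097,-.995,0])
for k in F:
  for off in(-.03,.03):
    L=np.arange(.09,.27,.003);P=a+np.outer(L,d)+np.array([.995,.097,0])*off
    q=proj(k,P).round().astype(int);v=F[k][q[:,1],q[:,0]].mean(1);w=L[v>200];print(k,off,w.min() if len(w) else 0,w.max() if len(w) else 0,len(w)*.003)
c0=np.array([.4908,-.273,0]);b=.1567;yr=np.array([-np.sin(b),np.cos(b),0])
for k in F:
    for nm,e,sg in(('lid',.056,1),('racklid',-.056,-1)):
        q=proj(k,[c0+yr*e+[0,0,.085]+yr*.037*sg])[0];x,y=q.astype(int)-14
        yy,xx=np.nonzero(F[k][y:y+28,x:x+28].max(2)<50);print(k,nm,q,len(xx),xx.mean()+x,yy.mean()+y)
```

```text
t 28.25 p [0.6194 0.125  0.2633] w 0.0006541384104841607 F [-0.1 -0.3 -0.5] gf 0.0
q [-0.6072  0.792  -0.0608  1.444   0.7813  1.4776  2.3094]
R [[ 0.0862 -0.9891  0.1192]
 [-0.638  -0.1467 -0.7559]
 [ 0.7652 -0.0109 -0.6437]]
tilt 49.93010497406198 az -81.03683327701475
top -0.03 0.15300000000000005 0.2520000000000001 0.10200000000000001
top 0.03 0.18900000000000008 0.2550000000000001 0.069
scene -0.03 0.15000000000000005 0.2610000000000001 0.114
scene 0.03 0.12900000000000003 0.2580000000000001 0.129
top lid [368.7515 208.5484] 50 370.84 207.18
top racklid [422.5612 201.772 ] 87 422.0 201.05747126436782
scene lid [294.772  175.7186] 110 292.95454545454544 176.0818181818182
scene racklid [254.28   152.9756] 0 nan nan<stdin>:14: RuntimeWarning: Mean of empty slice.
  ret = ret.dtype.type(ret / rcount)
```

Run:
```python
from h import *
from rig import ctrl
h=tri([(370.84,207.18)],[(292.95,176.08)])[0];a=.1567;d=h-[.4908,-.273,0]
print('handle rack frame',d[0]*np.cos(a)+d[1]*np.sin(a),-d[0]*np.sin(a)+d[1]*np.cos(a),h[2])
print(ctrl.job_done())
```

```text
handle rack frame 0.0030393796231588718 0.0860934821086857 0.08192730079739402
the job is handed in; nothing more can be done
None
```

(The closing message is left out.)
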